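# Hang the printed parts bin in the gap on the rail

### The job

Take the green parts bin with the hook off the printer's glass plate and hang it on the aluminium rail, in the empty space between the blue and the orange bin, facing the same way as they do. Lower it from above through the gap without dislodging or shoving its neighbours, and only let go once the hook rests on the rail.

Things in the scene. Friction and masses are not known exactly. Their poses are not given: they have to be found in the camera images.
- green_bin: Bright green printed bin with hook, 70 g, upright on the glass plate by a yellow twin and a hookless green cup. Origin: centre of the cup's underside; z up, front +x. Cup 44 x 48 x 55 mm (x, y, z). At the back (-x) a panel rises, then the hook: underside of its bridge at z = 100 mm, lip down to z = 77, slot open below from x = -22 to -42, 40 mm wide in y.
- green_tab (a point): Centre of the green bin's grip tab, an upright block over the hook, 12 mm thick in x, 20 mm wide in y, 38 mm high in z, axes as the bin's, lying at (-27, 0, 127) mm in the bin's frame, its top at z = 146. Grip it from above near the top, across the 12 mm (fingers closing along the bin's x), so that the fingers clear the neighbours when it hangs.
- rail_gap (a point): Top edge of the rail at the empty space (72 to 88 mm wide between cups, its middle within 5 mm of this point). Rail: upright aluminium strip on posts, 310 x 8 x 80 mm, top 135 mm above the table. x: square to the strip, away from the robot, the side where cups hang; y along it; z up; origin mid-thickness. A hung bin's origin is at x = +26 to +38, z = -100 mm here: aim for x = +29.
- blue_bin: Blue hooked bin, same shape, size and origin as the green one, hanging loose on the rail on one side of the empty space (either side); its origin is 60 to 68 mm from rail_gap along the rail, its tab top 46 mm above the rail edge.
- orange_bin: Orange hooked bin, same shape, size and origin, hanging loose on the other side of the empty space. A white one hangs beyond the left one, at the rail's left end.
There are look-alikes about, which are no part of the job. What is shaped like the green_bin but pink or red is not meant.

How it is judged:
By the outcome, as a careful person would: the job done as asked, in the order asked, and still so for the second after the job is handed in, with the robot touching nothing.
It also fails if it takes over 45 s, if anything falls off the work surface, if the arm or the gripper's body presses on something with over 40 N, if the wrist force passes 120 N, or if a joint passes its speed limit or range.

### The arm

A 6-joint arm with a two-finger parallel gripper is mounted at the origin on the work surface. World frame = base frame: x ahead of the robot, y to its left, z up, the work surface at z = 0. Lengths are in m, angles in rad, forces in N, time in s.
With the tool pointing down it reaches from about 0.325 to 0.775 m from the base axis. Payload 9.3 kg.
Tool frame: the origin (TCP) lies at the very end of the fingers, on their centre line; the grasp point (between the pads) lies 19 mm behind it; z points along the fingers, y is the line along which they close (so a half turn about z gives the same grasp; the last joint's range is limited). The gripper opens to 85 mm and grips with 20 to 120 N. Pads are 22 mm wide; open, the fingers measure 114 mm over their backs; the gripper's body (76 mm by 85 mm) begins 54 mm behind the grasp point. The pads swing forward as they close: fully open they stand 13 mm farther back than shut.
Start: joints at [1.136, 0.259, 0.021, 1.334, 0, 1.418], TCP at [0.153, 0.528, 0.231] pointing down, gripper open.
Joint ranges: [-3.04, 3.04], [-0.91, 1.82], [-1.04, 1.36], [-1.92, 1.95], [-1.52, 1.45], [-3.14, 3.14]. Speed limits (rad/s): [2.22, 2.22, 2.79, 3.14, 3.14, 3.14].

### API

Orientations are given as a unit quaternion [x, y, z, w].
In Python, from station import arm gives the robot as it stands.
- The arm moves only by the tool jog_arm, never from a script. Its argument "series" is a list of rows, each an object of numbers: "gripper": the opening, from 0 (shut) to 1 (fully open); "dx", "dy", "dz": the shift along the tool's x, y, z each as a share of 0.15 m, from -1 to 1; "rx", "ry", "rz": the turn, a rotation vector about the tool's x, y, z each as a share of 120 degrees, from -1 to 1. In form: [{"gripper": .., "dx": .., "dy": .., "dz": .., "rx": .., "ry": .., "rz": ..}, ...]. A call has 1 to 8 rows; each row is the pose to reach, as a shift and turn from the pose commanded when the call began, along the tool's axes at that moment; what a row does not reach only later rows make up. A row lasts 1/12 s, in which the tool goes at most 41.7 mm and 7.16 degrees, less where a joint would pass 70% of its speed; a pose out of reach is approached as far as the arm can. A call with a number of a shift or a turn outside -1 to 1 is refused whole. A call with a gripper value outside its range is refused whole. The fingers move at their own pace and stop on an object; "squeeze" is the grip in N (left out, the last holds). Time passes only in rows, so rows that repeat a pose let the fingers close. It gives the time, the measured TCP pose, the force, the opening and the grip force at its end, in the units of the state.
- arm.get_obs(): the state, without advancing time (a new reading comes with each control period).
- arm.camera(name): name is "scene" or "top" or "wrist"; returns a dict with "color" (420x560x3 uint8, blue, green, red), "mtx" (3x3 intrinsics, pixels), "k1" (the pictures are not rectified: a ray, as slopes to the right and down, at radius r is drawn at 1 + k1 r^2 times it, then the intrinsics apply), "world_from_camera" (4x4, takes a point from camera to world coordinates); the wrist camera has in their place "T_tool_cam" (4x4, takes a point from camera to tool coordinates, whose origin is the TCP and whose axes are the flange's). Camera axes: x right, y down, z forward; pixel columns grow to the right and rows downward; lengths in m; the calibration is good to about 2 mm. A picture is of the moment at which its call begins: read the wrist's pose just before it. There is no depth.
- arm.job_done(): hands the job in; it is judged then, once.
The state is a dict: "clock": time; "joint_pos": joint angles; "dq": joint speeds; "effort": joint torques, N m; "ee_pos": TCP position; "orientation": TCP orientation; "force": force on the tool from outside, world axes, zero at the start; "wrist_torque": the same for the moment, N m; "gripper_width": finger opening in m; "grasp_force": force on a finger pad.
Only numpy, scipy, OpenCV 4.12 (cv2) and the standard library are available. Lean on these libraries where they do the work, as an engineer would, in place of code of your own. Each camera call takes 0.05 s, during which the arm holds its last target. There are 200 camera calls.

## Working session

There is one attempt and no reset: what is moved stays moved. The work goes in short steps, Python scripts to look and compute and a tool call to move; the robot and the scene stay as the last step left them, time stands still between calls to the robot, and variables do not carry over. Pictures are saved under pics/ and viewed, at most 12 in all, crops included, and the job is handed in when it is done.

Besides the shell and the picture viewer there is one more tool, called as name(argument=value, ...) on one line, values as JSON. jog_arm: Moves the arm, as the interface text tells. Its arguments: {"type":"object","properties":{"series":{"type":"array","items":{"type":"object","properties":{"gripper":{"type":"number"},"dx":{"type":"number"},"dy":{"type":"number"},"dz":{"type":"number"},"rx":{"type":"number"},"ry":{"type":"number"},"rz":{"type":"number"}}}},"squeeze":{"type":"number"}},"required":["series"]}

```bash
mkdir -p pics
cat > h.py <<'E'
import numpy as np, cv2
from station import arm
from scipy.spatial.transform import Rotation as R
def ray(c,px,T=None):
    T=np.array(c["world_from_camera"]) if T is None else T
    K=np.array(c["mtx"]);d=np.array([c["k1"],0,0,0,0],float)
    p=cv2.undistortPoints(np.array([[px]],float),K,d)[0,0]
    v=T[:3,:3]@np.array([p[0],p[1],1]);return T[:3,3],v/np.linalg.norm(v)
def onz(c,px,z,T=None):
    o,v=ray(c,px,T);return o+v*(z-o[2])/v[2]
def two(r1,r2):
    (a,u),(b,v)=r1,r2
    s=np.linalg.lstsq(np.stack([u,-v],1),b-a,rcond=None)[0]
    p,q=a+u*s[0],b+v*s[1];return (p+q)/2,np.linalg.norm(p-q)
def proj(c,P,T=None):
    T=np.array(c["world_from_camera"]) if T is None else T
    Q=np.linalg.inv(T)@np.append(P,1);K=np.array(c["mtx"])
    x,y=Q[:2]/Q[2];f=1+c["k1"]*(x*x+y*y);return (K@[x*f,y*f,1])[:2]
def wT(o,c):
    T=np.eye(4);T[:3,:3]=R.from_quat(o["orientation"]).as_matrix();T[:3,3]=o["ee_pos"];return T@np.array(c["T_tool_cam"])
E
python3 - <<'E'
from h import *
import pickle
o=arm.get_obs();print(o)
d={}
for n in("scene","top","wrist"):
    d[n]=arm.camera(n);cv2.imwrite(f"pics/{n}0.png",d[n]["color"])
    print(n,d[n]["mtx"],d[n]["k1"],d[n].get("world_from_camera",d[n].get("T_tool_cam")))
pickle.dump((o,d),open("s0.pkl","wb"))
E
```

```text
{'clock': 0.0, 'joint_pos': array([1.13642019e+00, 2.59186601e-01, 2.07544811e-02, 1.33368770e+00,
       4.56522397e-06, 1.41822361e+00]), 'dq': array([-0.00159613,  0.00123868, -0.00095925, -0.00169538, -0.00126983,
       -0.00153203]), 'effort': array([-1.59106323e-03, -5.55638123e+01,  3.44533074e+01,  1.36633107e-02,
       -1.99619335e-04,  3.77624451e-05]), 'ee_pos': array([0.1528185 , 0.52805248, 0.23066634]), 'orientation': array([ 1.40435917e-01,  9.90089549e-01, -6.32794992e-04, -1.93615561e-04]), 'force': array([ 0.00517102, -0.54357563,  0.0723971 ]), 'wrist_torque': array([-0.00253667, -0.03772653, -0.0598889 ]), 'grasp_force': 0.0, 'gripper_width': 0.08556008301923743}
scene [[407.62108398   0.         273.82494634]
 [  0.         407.62108398 204.08657057]
 [  0.           0.           1.        ]] -0.09978702142420993 [[ 0.71300977  0.43083101 -0.55317422  1.07606971]
 [ 0.70082275 -0.41365659  0.58115032 -0.73474558]
 [ 0.02155342 -0.80204293 -0.59687736  0.79674981]
 [ 0.          0.          0.          1.        ]]
top [[486.62622297   0.         290.42573353]
 [  0.         486.62622297 207.05824262]
 [  0.           0.           1.        ]] 0.02937140383716769 [[-0.01600552 -0.99430196  0.10539181  0.30038046]
 [-0.99952922  0.01315149 -0.02771972 -0.07836763]
 [ 0.02617571 -0.10578586 -0.99404436  1.21724454]
 [ 0.          0.          0.          1.        ]]
wrist [[330.47071443   0.         276.26965989]
 [  0.         330.47071443 208.40616802]
 [  0.           0.           1.        ]] -0.02745930464416374 [[ 9.29374975e-05 -9.45679599e-01 -3.25100120e-01  8.32909493e-02]
 [ 9.99999654e-01  3.56814985e-04 -7.52061200e-04 -1.80395232e-04]
 [ 8.27209528e-04 -3.25099937e-01  9.45679304e-01 -1.43041480e-01]
 [ 0.00000000e+00  0.00000000e+00  0.00000000e+00  1.00000000e+00]]
```

View pics/scene0.png

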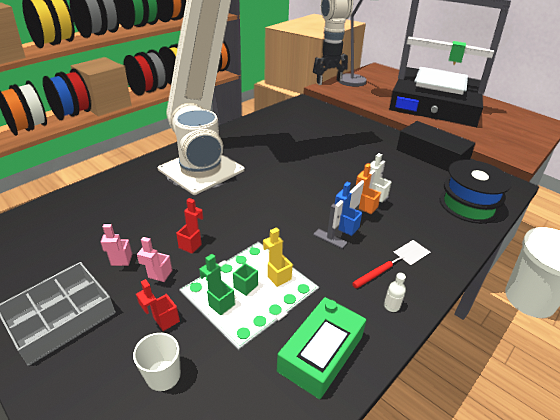

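View pics/top0.png

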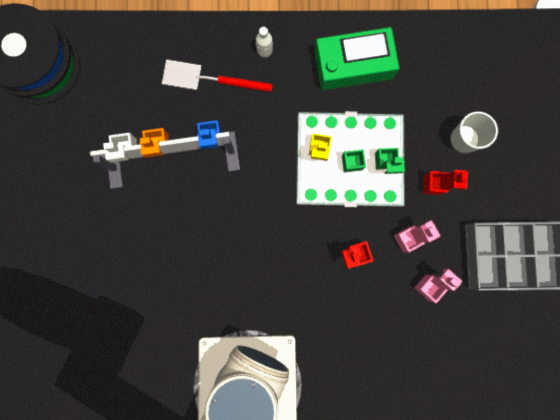

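Scene: green hooked bin at (217,285), with the hookless green cup at (245,277), yellow twin at (278,262) and red/pink bins at (160,305), (190,228), (117,247), (155,262). In top, the green bin is about (390,160), the cup (354,160), yellow (320,147) and the rail runs from (95,153) to (235,138) with blue (208,133) and orange (153,141). I choose the one at top (390,160) / scene (217,285), and check it close up.

Run:
```python
from h import *
import pickle
o,d=pickle.load(open("s0.pkl","rb"))
t=d["top"]["color"];s=d["scene"]["color"]
a=cv2.resize(t[140:185,340:420],(400,225),interpolation=cv2.INTER_NEAREST)
b=cv2.resize(t[115:165,90:250],(800,250),interpolation=cv2.INTER_NEAREST)
c=cv2.resize(s[245:320,190:265],(300,300),interpolation=cv2.INTER_NEAREST)
e=cv2.resize(s[150:245,310:395],(270,300),interpolation=cv2.INTER_NEAREST)
im=np.zeros((560,800,3),np.uint8);im[:225,:400]=a;im[0:300,400:670]=e;im[310:560]=b
cv2.imwrite("pics/c1.png",im)
cv2.imwrite("pics/c2.png",cv2.resize(s[240:320,185:305],(720,480),interpolation=cv2.INTER_CUBIC))
```

```text
(no output)
```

View pics/c1.png

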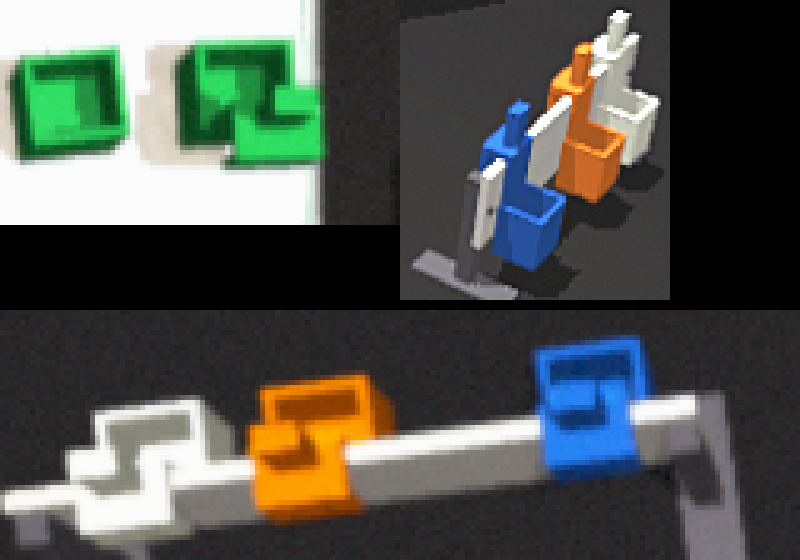

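View pics/c2.png

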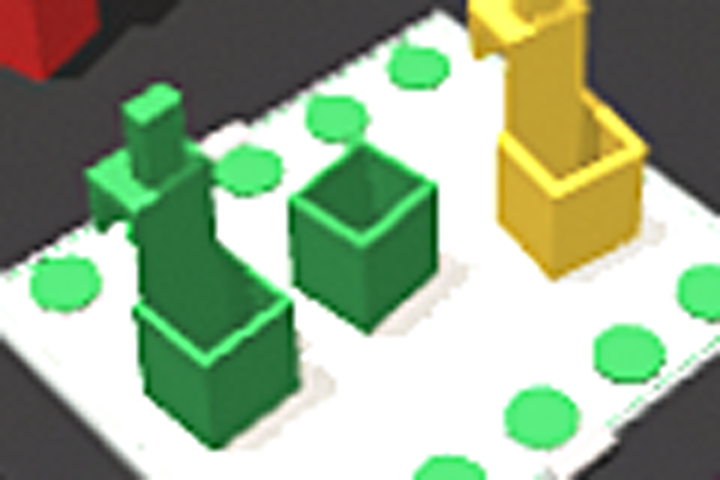

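Run:
```python
from h import *
import pickle
o,d=pickle.load(open("s0.pkl","rb"));t=d["top"];s=d["scene"]
print("tab",two(ray(t,(399.4,159.4)),ray(s,(210.3,256.8))))
a=onz(t,(378,148.5),.06);b=onz(t,(398.2,148.2),.06);print("rim front",a,b,np.degrees(np.arctan2(*(a-b)[[1,0]]))-90, np.linalg.norm(a-b))
f=lambda x,y:(90+x/5,115+y/5)
L=onz(t,f(5,190),.135);Rr=onz(t,f(695,95),.135);print("rail",L,Rr,np.linalg.norm(L-Rr),np.degrees(np.arctan2(*(L-Rr)[[1,0]]))-90)
# bridge tops z=.135+~.006
for n,x0,x1,y in(("or",252,358,200),("bl",543,637,160)):
    p,q=onz(t,f(x0,y),.141),onz(t,f(x1,y),.141);print(n,p,q,(p+q)/2,np.linalg.norm(p-q))
```

```text
tab (array([ 0.51782518, -0.35276713,  0.15156821]), np.float64(0.001806581206500455))
rim front [ 0.56343792 -0.32593803  0.06      ] [ 0.56361701 -0.37526193  0.06      ] 0.20803535185692112 0.04932423445192125
rail [0.54210383 0.33393374 0.135     ] [0.58323439 0.0278568  0.135     ] 0.3088281321844994 7.653547544384509
or [0.53538589 0.22368604 0.141     ] [0.53498741 0.17703308 0.141     ] [0.53518665 0.20035956 0.141     ] 0.04665466387956132
bl [0.55247225 0.0951836  0.141     ] [0.55210906 0.05329133 0.141     ] [0.55229065 0.07423747 0.141     ] 0.04189384886493438
```

jog_arm(series=[{"dx": -1,"dy": -1,"dz": -0.5,"rz": 0.45,"gripper": 1},{"dx": -1,"dy": -1,"dz": -0.5,"rz": 0.45},{"dx": -1,"dy": -1,"dz": -0.5,"rz": 0.45},{"dx": -1,"dy": -1,"dz": -0.5,"rz": 0.45},{"dx": -1,"dy": -1,"dz": -0.5,"rz": 0.45},{"dx": -1,"dy": -1,"dz": -0.5,"rz": 0.45},{"dx": -1,"dy": -1,"dz": -0.5,"rz": 0.45},{"dx": -1,"dy": -1,"dz": -0.5,"rz": 0.45}])

```text
validation failed for argument at $.se...
```

```bash
cat >> h.py <<'E'
def go(P,yaw,o=None):
    """shares for tool-down target P with tool y at yaw (deg), tool x at yaw+90"""
    o=o or arm.get_obs();A=R.from_quat(o["orientation"]);a=np.radians(yaw)
    y=np.array([np.cos(a),np.sin(a),0]);z=np.array([0,0,-1.]);B=R.from_matrix(np.stack([np.cross(y,z),y,z],1))
    print("pose",o["ee_pos"].round(4),"t",round(o["clock"],2),"F",o["force"].round(1),"w",round(o["gripper_width"],4),"gf",round(o["grasp_force"],1))
    print("shift",(A.inv().apply(np.array(P)-o["ee_pos"])/.15).round(3),"rot",((A.inv()*B).as_rotvec(degrees=True)/120).round(4))
E
python3 -c "
from h import *
go((.515,-.30,.30),0)"
```

```text
pose [0.1529 0.5281 0.2308] t 0.15 F [0.6 0.7 0.3] w 0.0854 gf 0.0
shift [-3.854 -4.632 -0.457] rot [-4.000e-04  2.000e-04  6.155e-01]
```

jog_arm(series=[{"gripper": 1,"dx": -0.5,"dy": -0.5,"dz": -0.25,"rx": 0,"ry": 0,"rz": 0.2},{"gripper": 1,"dx": -1,"dy": -1,"dz": -0.5,"rx": 0,"ry": 0,"rz": 0.45},{"gripper": 1,"dx": -1,"dy": -1,"dz": -0.5,"rx": 0,"ry": 0,"rz": 0.45},{"gripper": 1,"dx": -1,"dy": -1,"dz": -0.5,"rx": 0,"ry": 0,"rz": 0.45},{"gripper": 1,"dx": -1,"dy": -1,"dz": -0.5,"rx": 0,"ry": 0,"rz": 0.45},{"gripper": 1,"dx": -1,"dy": -1,"dz": -0.5,"rx": 0,"ry": 0,"rz": 0.45},{"gripper": 1,"dx": -1,"dy": -1,"dz": -0.5,"rx": 0,"ry": 0,"rz": 0.45},{"gripper": 1,"dx": -1,"dy": -1,"dz": -0.5,"rx": 0,"ry": 0,"rz": 0.45}])

```text
clock: 0.82
ee_pos: [0.256, 0.3415, 0.3069]
orientation: [0.579, 0.816, 0.001, 0.0]
force: [-0.9, 0.3, -0.3]
gripper_width: 0.0855
grasp_force: 0.0
```

```bash
python3 -c "
from h import *
go((.515,-.30,.30),0)"
```

```text
pose [0.256  0.3415 0.3069] t 0.82 F [-0.9  0.3 -0.3] w 0.0855 gf 0.0
shift [-4.607  0.215  0.044] rot [ 0.0005 -0.0003  0.1609]
```

jog_arm(series=[{"gripper": 1,"dx": -0.3,"dy": 0.1,"dz": 0,"rx": 0,"ry": 0,"rz": 0.06},{"gripper": 1,"dx": -0.6,"dy": 0.2,"dz": 0,"rx": 0,"ry": 0,"rz": 0.12},{"gripper": 1,"dx": -1,"dy": 0.4,"dz": 0,"rx": 0,"ry": 0,"rz": 0.161},{"gripper": 1,"dx": -1,"dy": 0.4,"dz": 0,"rx": 0,"ry": 0,"rz": 0.161},{"gripper": 1,"dx": -1,"dy": 0.4,"dz": 0,"rx": 0,"ry": 0,"rz": 0.161}])

```text
clock: 1.23
ee_pos: [0.3663, 0.2181, 0.3057]
orientation: [0.706, 0.708, -0.0, 0.001]
force: [-0.1, -0.1, -0.8]
gripper_width: 0.0857
grasp_force: 0.0
```

jog_arm(series=[{"gripper": 1,"dx": -0.27,"dy": 0,"dz": 0,"rx": 0,"ry": 0,"rz": 0},{"gripper": 1,"dx": -0.54,"dy": 0,"dz": 0,"rx": 0,"ry": 0,"rz": 0},{"gripper": 1,"dx": -0.8,"dy": 0.1,"dz": 0,"rx": 0,"ry": 0,"rz": 0},{"gripper": 1,"dx": -1,"dy": 0.2,"dz": 0,"rx": 0,"ry": 0,"rz": 0},{"gripper": 1,"dx": -1,"dy": 0.2,"dz": 0,"rx": 0,"ry": 0,"rz": 0}])

```text
clock: 1.65
ee_pos: [0.3959, 0.068, 0.3059]
orientation: [0.705, 0.709, -0.0, 0.0]
force: [-0.8, 0.7, -0.6]
gripper_width: 0.0857
grasp_force: 0.0
```

```bash
python3 -c "
from h import *
go((.515,-.30,.30),0)
o=arm.get_obs();c=arm.camera('wrist');cv2.imwrite('pics/w1.png',c['color'])"
```

```text
pose [0.3959 0.068  0.3059] t 1.65 F [-0.8  0.7 -0.6] w 0.0857 gf 0.0
shift [-2.457  0.782  0.042] rot [0.0001 0.0006 0.0023]
```

jog_arm(series=[{"gripper": 1,"dx": 0.2,"dy": 0.25,"dz": 0,"rx": 0,"ry": 0,"rz": 0},{"gripper": 1,"dx": 0.4,"dy": 0.5,"dz": 0,"rx": 0,"ry": 0,"rz": 0},{"gripper": 1,"dx": 0.4,"dy": 0.75,"dz": 0,"rx": 0,"ry": 0,"rz": 0},{"gripper": 1,"dx": 0.4,"dy": 1,"dz": 0,"rx": 0,"ry": 0,"rz": 0},{"gripper": 1,"dx": 0.4,"dy": 1,"dz": 0,"rx": 0,"ry": 0,"rz": 0},{"gripper": 1,"dx": 0.4,"dy": 1,"dz": 0,"rx": 0,"ry": 0,"rz": 0}])

```text
clock: 2.2
ee_pos: [0.5447, 0.1348, 0.304]
orientation: [0.703, 0.711, -0.001, -0.001]
force: [-1.0, 0.1, 0.2]
gripper_width: 0.085
grasp_force: 0.0
```

```bash
python3 -c "
from h import *
import pickle
o=arm.get_obs();c=arm.camera('wrist');cv2.imwrite('pics/w1.png',cv2.resize(c['color'],(800,600),interpolation=cv2.INTER_CUBIC));pickle.dump((o,c),open('rail.pkl','wb'));print(o['ee_pos'])"
```

```text
[0.5446924  0.13483329 0.30402393]
```

View pics/w1.png

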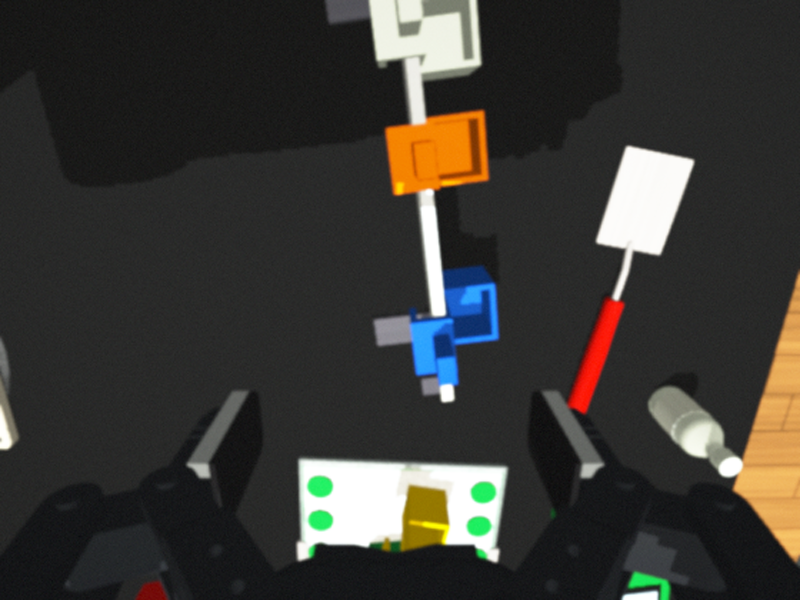

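Wrist view: the rail runs (427,195)–(438,315); orange cup's near corner is (488,180), blue cup's far rim corner (494,284). The gap is free.

Run:
```python
from h import *
import pickle
o,c=pickle.load(open("rail.pkl","rb"));T=wT(o,c)
g=lambda x,y,z:onz(c,(x*.7,y*.7),z,T)
n=np.radians(7.65);u=np.array([np.cos(n),np.sin(n),0]);v=np.array([-np.sin(n),np.cos(n),0])
P=dict(rail1=(427,196,.135),rail2=(438,313,.135),rail3=(413,65,.135),orB1=(393,194,.143),orB2=(437,188,.143),orC=(488,180,.09),orCfar=(485,111,.09),blB1=(412,318,.143),blB2=(455,313,.143),blCf=(495,283,.09),blCn=(497,338,.09))
for k,p in P.items():
    q=g(*p);print(k,q.round(4),"along",(q@v).round(4),"across",(q@u).round(4))
# saturation mask edges of the rail centre for direction
im=c["color"].astype(int);g0=im.min(2)
pts=[]
for r in range(142,215,6):
    row=g0[r,285:320];w=np.where(row>150)[0]
    if len(w):pts.append(onz(c,(285+w.mean(),r),.135,T)[:2])
pts=np.array(pts);f=np.polyfit(pts[:,1],pts[:,0],1);print("fit",f,np.degrees(np.arctan(-f[0])),"x at y=.137",np.polyval(f,.137),(pts[:,0]-np.polyval(f,pts[:,1])).std(),len(pts))
```

```text
rail1 [0.565  0.1811 0.135 ] along 0.1043 across 0.5841
rail2 [0.5755 0.0997 0.135 ] along 0.0222 across 0.5836
rail3 [0.5541 0.2588 0.135 ] along 0.1828 across 0.5837
orB1 [0.5429 0.1831 0.143 ] along 0.1092 across 0.5624
orB2 [0.5707 0.1871 0.143 ] along 0.1095 across 0.5905
orC [0.6126 0.188  0.09  ] along 0.1047 across 0.6321
orCfar [0.607  0.2356 0.09  ] along 0.1527 across 0.633
blB1 [0.5569 0.0988 0.143 ] along 0.0238 across 0.5651
blB2 [0.5864 0.1029 0.143 ] along 0.0239 across 0.5949
blCf [0.624  0.1085 0.09  ] along 0.0245 across 0.6329
blCn [0.6294 0.0611 0.09  ] along -0.0232 across 0.632
fit [-0.13932917  0.58935996] 7.931909908803556 x at y=.137 0.5702718642421368 0.0001908677843569778 13
```

jog_arm(series=[{"gripper": 1,"dx": -0.27,"dy": -0.05,"dz": 0,"rx": 0,"ry": 0,"rz": 0},{"gripper": 1,"dx": -0.54,"dy": -0.1,"dz": 0,"rx": 0,"ry": 0,"rz": 0},{"gripper": 1,"dx": -0.8,"dy": -0.15,"dz": 0,"rx": 0,"ry": 0,"rz": 0},{"gripper": 1,"dx": -1,"dy": -0.2,"dz": 0,"rx": 0,"ry": 0,"rz": 0}])

```text
clock: 2.58
ee_pos: [0.5128, -0.0178, 0.3072]
orientation: [0.704, 0.711, 0.0, 0.001]
force: [0.4, -0.8, -0.4]
gripper_width: 0.0851
grasp_force: 0.0
```

jog_arm(series=[{"gripper": 1,"dx": -0.27,"dy": 0,"dz": 0,"rx": 0,"ry": 0,"rz": 0},{"gripper": 1,"dx": -0.54,"dy": 0,"dz": 0,"rx": 0,"ry": 0,"rz": 0},{"gripper": 1,"dx": -0.8,"dy": 0,"dz": 0,"rx": 0,"ry": 0,"rz": 0},{"gripper": 1,"dx": -1,"dy": 0,"dz": 0,"rx": 0,"ry": 0,"rz": 0}])

```text
clock: 2.92
ee_pos: [0.5147, -0.1681, 0.3075]
orientation: [0.704, 0.71, 0.0, 0.001]
force: [0.6, 0.5, 0.3]
gripper_width: 0.0855
grasp_force: 0.0
```

jog_arm(series=[{"gripper": 1,"dx": -0.27,"dy": 0,"dz": 0,"rx": 0,"ry": 0,"rz": 0},{"gripper": 1,"dx": -0.54,"dy": 0,"dz": 0,"rx": 0,"ry": 0,"rz": 0},{"gripper": 1,"dx": -0.8,"dy": 0,"dz": 0,"rx": 0,"ry": 0,"rz": 0},{"gripper": 1,"dx": -1,"dy": 0,"dz": 0,"rx": 0,"ry": 0,"rz": 0},{"gripper": 1,"dx": -1,"dy": 0,"dz": 0,"rx": 0,"ry": 0,"rz": 0},{"gripper": 1,"dx": -1,"dy": 0,"dz": 0,"rx": 0,"ry": 0,"rz": 0}])

```text
clock: 3.42
ee_pos: [0.5166, -0.3171, 0.3066]
orientation: [0.705, 0.71, 0.0, -0.0]
force: [-0.1, 0.3, 0.1]
gripper_width: 0.0853
grasp_force: 0.0
```

```bash
python3 -c "
from h import *
import pickle
o=arm.get_obs();c=arm.camera('wrist');cv2.imwrite('pics/w2.png',cv2.resize(c['color'],(800,600),interpolation=cv2.INTER_CUBIC));pickle.dump((o,c),open('g.pkl','wb'));print(o['ee_pos'])"
```

```text
[ 0.51664781 -0.31706939  0.30661114]
```

View pics/w2.png

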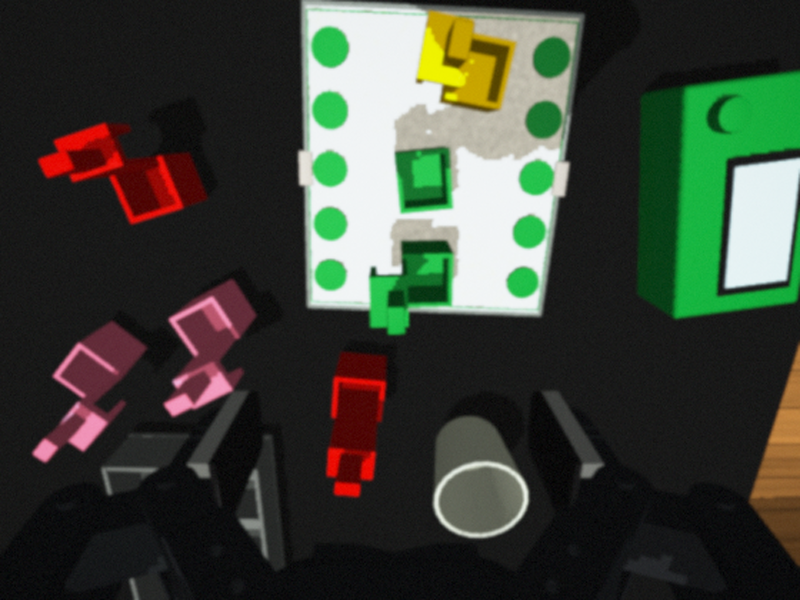

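Run:
```python
from h import *
import pickle
o,c=pickle.load(open("g.pkl","rb"));T=wT(o,c)
g=lambda x,y,z:onz(c,(x*.7,y*.7),z,T).round(4)
print("tab",g(398,318,.1516),g(387,333,.1516),g(408,333,.1516))
print("rim",g(453,250,.0606),g(453,305,.0606)); print("bridge",g(370,275,.1136),g(370,328,.1136))
im=cv2.resize(c["color"][180:240,245:325],(800,600),interpolation=cv2.INTER_CUBIC);cv2.imwrite("pics/w2c.png",im)
```

```text
tab [ 0.5196 -0.3508  0.1516] [ 0.5121 -0.3619  0.1516] [ 0.5265 -0.3618  0.1516]
rim [ 0.5662 -0.3247  0.0606] [ 0.5685 -0.374   0.0606]
bridge [ 0.4989 -0.3317  0.1136] [ 0.4984 -0.3742  0.1136]
```

View pics/w2c.png

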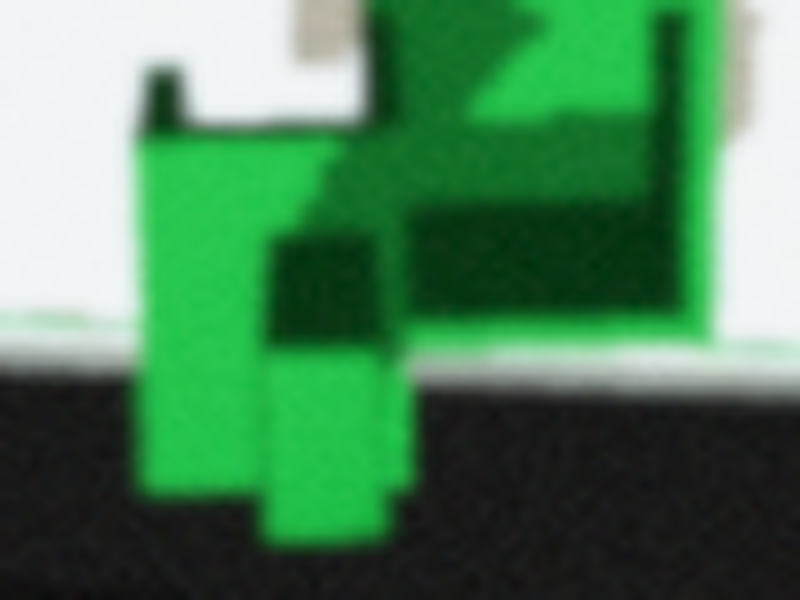

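Tab top centre at wrist px (277.5,224.5) gives (0.5185,-0.3525,0.152), in agreement with the two-view fix (0.518,-0.353,0.152). Descend.

jog_arm(series=[{"gripper": 1,"dx": -0.12,"dy": 0.01,"dz": 0.2,"rx": 0,"ry": 0,"rz": 0},{"gripper": 1,"dx": -0.236,"dy": 0.01,"dz": 0.4,"rx": 0,"ry": 0,"rz": 0},{"gripper": 1,"dx": -0.236,"dy": 0.01,"dz": 0.6,"rx": 0,"ry": 0,"rz": 0},{"gripper": 1,"dx": -0.236,"dy": 0.01,"dz": 0.8,"rx": 0,"ry": 0,"rz": 0},{"gripper": 1,"dx": -0.236,"dy": 0.01,"dz": 0.8,"rx": 0,"ry": 0,"rz": 0},{"gripper": 1,"dx": -0.236,"dy": 0.01,"dz": 0.8,"rx": 0,"ry": 0,"rz": 0}])

```text
clock: 3.97
ee_pos: [0.5192, -0.3501, 0.1867]
orientation: [0.703, 0.711, 0.0, -0.001]
force: [0.6, 1.5, 1.2]
gripper_width: 0.0858
grasp_force: 0.0
```

```bash
python3 -c "
from h import *
go((.518,-.3525,.12),.5)
c=arm.camera('wrist');cv2.imwrite('pics/w3.png',c['color'])"
```

```text
pose [ 0.5192 -0.3501  0.1867] t 3.97 F [0.6 1.5 1.2] w 0.0858 gf 0.0
shift [-0.017 -0.007  0.445] rot [-0.0006 -0.0006  0.001 ]
```

View pics/w3.png

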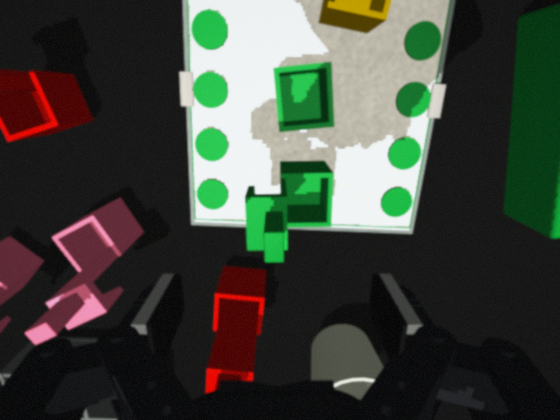

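jog_arm(series=[{"gripper": 1,"dx": -0.017,"dy": -0.005,"dz": 0.15,"rx": 0,"ry": 0,"rz": 0},{"gripper": 1,"dx": -0.017,"dy": -0.005,"dz": 0.3,"rx": 0,"ry": 0,"rz": 0},{"gripper": 1,"dx": -0.017,"dy": -0.005,"dz": 0.44,"rx": 0,"ry": 0,"rz": 0},{"gripper": 1,"dx": -0.017,"dy": -0.005,"dz": 0.44,"rx": 0,"ry": 0,"rz": 0},{"gripper": 1,"dx": -0.017,"dy": -0.005,"dz": 0.44,"rx": 0,"ry": 0,"rz": 0}])

```text
clock: 4.43
ee_pos: [0.5194, -0.3545, 0.1223]
orientation: [0.704, 0.711, 0.0, 0.001]
force: [0.9, -0.9, 0.4]
gripper_width: 0.0852
grasp_force: 0.0
```

jog_arm(series=[{"gripper": 0.4,"dx": 0,"dy": 0,"dz": 0,"rx": 0,"ry": 0,"rz": 0},{"gripper": 0.3,"dx": 0,"dy": 0,"dz": 0,"rx": 0,"ry": 0,"rz": 0},{"gripper": 0.25,"dx": 0,"dy": 0,"dz": 0,"rx": 0,"ry": 0,"rz": 0},{"gripper": 0.2,"dx": 0,"dy": 0,"dz": 0,"rx": 0,"ry": 0,"rz": 0},{"gripper": 0.1,"dx": 0,"dy": 0,"dz": 0,"rx": 0,"ry": 0,"rz": 0},{"gripper": 0,"dx": 0,"dy": 0,"dz": 0,"rx": 0,"ry": 0,"rz": 0},{"gripper": 0,"dx": 0,"dy": 0,"dz": 0,"rx": 0,"ry": 0,"rz": 0},{"gripper": 0,"dx": 0,"dy": 0,"dz": 0,"rx": 0,"ry": 0,"rz": 0}], squeeze=40)

```text
clock: 5.1
ee_pos: [0.5188, -0.3548, 0.1204]
orientation: [0.704, 0.71, -0.0, -0.0]
force: [-0.2, 0.3, 1.2]
gripper_width: 0.0114
grasp_force: 42.9
```

jog_arm(series=[{"gripper": 0,"dx": 0,"dy": 0,"dz": -0.05,"rx": 0,"ry": 0,"rz": 0},{"gripper": 0,"dx": 0,"dy": 0,"dz": -0.15,"rx": 0,"ry": 0,"rz": 0},{"gripper": 0,"dx": 0,"dy": 0,"dz": -0.3,"rx": 0,"ry": 0,"rz": 0},{"gripper": 0,"dx": 0,"dy": 0,"dz": -0.5,"rx": 0,"ry": 0,"rz": 0},{"gripper": 0,"dx": 0,"dy": 0,"dz": -0.7,"rx": 0,"ry": 0,"rz": 0},{"gripper": 0,"dx": 0,"dy": 0,"dz": -0.9,"rx": 0,"ry": 0,"rz": 0},{"gripper": 0,"dx": 0,"dy": 0,"dz": -1,"rx": 0,"ry": 0,"rz": 0},{"gripper": 0,"dx": 0,"dy": 0,"dz": -1,"rx": 0,"ry": 0,"rz": 0}])

```text
clock: 5.77
ee_pos: [0.5196, -0.3554, 0.2749]
orientation: [0.704, 0.71, 0.0, 0.003]
force: [-0.2, 0.4, -0.5]
gripper_width: 0.011
grasp_force: 42.6
```

jog_arm(series=[{"gripper": 0,"dx": 0.15,"dy": 0,"dz": -0.1,"rx": 0,"ry": 0,"rz": 0},{"gripper": 0,"dx": 0.3,"dy": 0,"dz": -0.2,"rx": 0,"ry": 0,"rz": 0},{"gripper": 0,"dx": 0.45,"dy": 0,"dz": -0.3,"rx": 0,"ry": 0,"rz": 0},{"gripper": 0,"dx": 0.6,"dy": 0,"dz": -0.4,"rx": 0,"ry": 0,"rz": 0},{"gripper": 0,"dx": 0.75,"dy": 0,"dz": -0.4,"rx": 0,"ry": 0,"rz": 0},{"gripper": 0,"dx": 0.9,"dy": 0,"dz": -0.4,"rx": 0,"ry": 0,"rz": 0},{"gripper": 0,"dx": 1,"dy": 0,"dz": -0.4,"rx": 0,"ry": 0,"rz": 0},{"gripper": 0,"dx": 1,"dy": 0,"dz": -0.4,"rx": 0,"ry": 0,"rz": 0}])

```text
clock: 6.43
ee_pos: [0.5172, -0.2021, 0.3304]
orientation: [0.703, 0.711, 0.0, -0.0]
force: [0.3, 0.2, -0.6]
gripper_width: 0.0111
grasp_force: 42.6
```

jog_arm(series=[{"gripper": 0,"dx": 0.15,"dy": 0,"dz": 0,"rx": 0,"ry": 0,"rz": 0},{"gripper": 0,"dx": 0.3,"dy": 0,"dz": 0,"rx": 0,"ry": 0,"rz": 0},{"gripper": 0,"dx": 0.45,"dy": 0,"dz": 0,"rx": 0,"ry": 0,"rz": 0},{"gripper": 0,"dx": 0.6,"dy": 0,"dz": 0,"rx": 0,"ry": 0,"rz": 0},{"gripper": 0,"dx": 0.75,"dy": 0,"dz": 0,"rx": 0,"ry": 0,"rz": 0},{"gripper": 0,"dx": 0.9,"dy": 0,"dz": 0,"rx": 0,"ry": 0,"rz": 0},{"gripper": 0,"dx": 1,"dy": 0,"dz": 0,"rx": 0,"ry": 0,"rz": 0},{"gripper": 0,"dx": 1,"dy": 0,"dz": 0,"rx": 0,"ry": 0,"rz": 0}])

```text
clock: 7.1
ee_pos: [0.5159, -0.053, 0.33]
orientation: [0.703, 0.711, -0.0, -0.0]
force: [0.5, -0.2, -1.5]
gripper_width: 0.0116
grasp_force: 42.6
```

Run:
```python
from h import *
import pickle
go((.57,.14,.325),7.8)
o=arm.get_obs();d={n:arm.camera(n) for n in("scene","top","wrist")};pickle.dump((o,d),open("held.pkl","wb"))
p=proj(d["top"],o["ee_pos"]).astype(int);q=proj(d["scene"],o["ee_pos"]).astype(int);print(p,q)
im=np.zeros((600,800,3),np.uint8)
im[:300,:400]=cv2.resize(d["wrist"]["color"],(400,300))
t=d["top"]["color"];s=d["scene"]["color"]
x,y=max(p[0]-50,0),max(p[1]-37,0);im[:300,400:]=cv2.resize(t[y:y+75,x:x+100],(400,300),interpolation=cv2.INTER_CUBIC);print(x,y)
x,y=max(q[0]-50,0),max(q[1]-37,0);im[300:,:400]=cv2.resize(s[y:y+75,x:x+100],(400,300),interpolation=cv2.INTER_CUBIC);print(x,y)
w=d["wrist"]["color"];im[300:,400:]=cv2.resize(w[230:380,180:380],(400,300),interpolation=cv2.INTER_CUBIC)
cv2.imwrite("pics/held.png",im)
```

```text
pose [ 0.5159 -0.053   0.33  ] t 7.1 F [ 0.5 -0.2 -1.5] w 0.0116 gf 42.6
shift [1.283 0.375 0.034] rot [-0.0003 -0.0003 -0.0596]
[262 142] [302 142]
212 105
252 105
```

View pics/held.png

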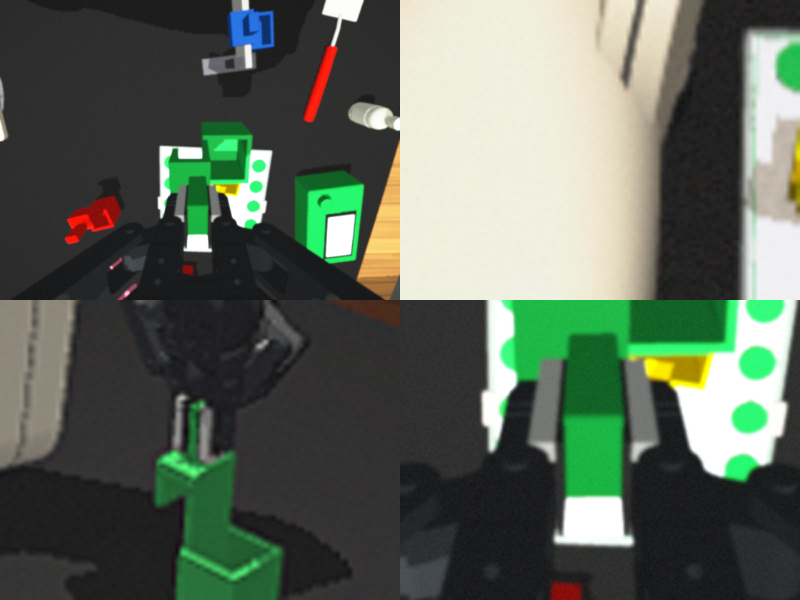

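Held view: bin upright in the fingers, tab top centred at wrist px (277,308), cup rim front corners at about (348,254) and (350,190); hook towards the robot.

Run:
```python
from h import *
import pickle
o,d=pickle.load(open("held.pkl","rb"));c=d["wrist"];T=np.array(c["T_tool_cam"])
im=c["color"];hsv=cv2.cvtColor(im,cv2.COLOR_BGR2HSV)
m=((hsv[...,0]>50)&(hsv[...,0]<75)&(hsv[...,1]>120)&(hsv[...,2]>150))
f=lambda x,y,z:onz(c,(x,y),z,T).round(4)
print("tabtop",f(276.8,308,-.031),f(262.5,308,-.031),f(291,308,-.031),f(277,287.5,-.031),f(277,328.5,-.031))
for p in((348.5,254),(350,190)):print("rim",f(*p,.0598))
# refine front rim edge: rightmost green pixel per row
for r in range(175,256,8):
    w=np.where((hsv[r,300:375,0]>50)&(hsv[r,300:375,0]<75)&(hsv[r,300:375,1]>120))[0];print(r,300+w.max() if len(w) else None,f(300+w.max(),r,.0598)[:2] if len(w) else "")
```

```text
tabtop [ 0.0027  0.0007 -0.031 ] [ 0.0027 -0.005  -0.031 ] [ 0.0027  0.0064 -0.031 ] [ 0.0122  0.0008 -0.031 ] [-0.0074  0.0008 -0.031 ]
rim [-0.0193  0.0498  0.0598]
rim [0.0261 0.0475 0.0598]
175 342 [0.0358 0.0418]
183 348 [0.0307 0.0459]
191 353 [0.0254 0.0495]
199 353 [0.02   0.0499]
207 352 [0.0146 0.0496]
215 349 [0.0091 0.0481]
223 348 [0.0034 0.0478]
231 371 [-0.0023  0.0636]
239 367 [-0.0081  0.0615]
247 347 [-0.014   0.0484]
255 364 [-0.0201  0.0605]
```

jog_arm(series=[{"gripper": 0,"dx": 0.15,"dy": 0.05,"dz": 0,"rx": 0,"ry": 0,"rz": -0.02},{"gripper": 0,"dx": 0.3,"dy": 0.1,"dz": 0,"rx": 0,"ry": 0,"rz": -0.04},{"gripper": 0,"dx": 0.45,"dy": 0.2,"dz": 0,"rx": 0,"ry": 0,"rz": -0.0588},{"gripper": 0,"dx": 0.6,"dy": 0.3,"dz": 0,"rx": 0,"ry": 0,"rz": -0.0588},{"gripper": 0,"dx": 0.75,"dy": 0.378,"dz": 0,"rx": 0,"ry": 0,"rz": -0.0588},{"gripper": 0,"dx": 0.9,"dy": 0.378,"dz": 0,"rx": 0,"ry": 0,"rz": -0.0588},{"gripper": 0,"dx": 1,"dy": 0.378,"dz": 0,"rx": 0,"ry": 0,"rz": -0.0588},{"gripper": 0,"dx": 1,"dy": 0.378,"dz": 0,"rx": 0,"ry": 0,"rz": -0.0588}])

```text
clock: 7.92
ee_pos: [0.5718, 0.097, 0.3295]
orientation: [0.658, 0.753, -0.0, -0.001]
force: [0.1, 0.3, -0.5]
gripper_width: 0.0114
grasp_force: 42.6
```

```bash
python3 -c "
from h import *
go((.5726,.1391,.33),7.7)"
```

```text
pose [0.5718 0.097  0.3295] t 7.92 F [ 0.1  0.3 -0.5] w 0.0114 gf 42.6
shift [ 0.278  0.042 -0.003] rot [-0.0005 -0.0002 -0.0004]
```

Shift over the gap, then down to z 0.26 and recheck.

jog_arm(series=[{"gripper": 0,"dx": 0.14,"dy": 0.02,"dz": 0,"rx": 0,"ry": 0,"rz": 0},{"gripper": 0,"dx": 0.278,"dy": 0.042,"dz": 0,"rx": 0,"ry": 0,"rz": 0},{"gripper": 0,"dx": 0.278,"dy": 0.042,"dz": 0,"rx": 0,"ry": 0,"rz": 0},{"gripper": 0,"dx": 0.278,"dy": 0.042,"dz": 0.1,"rx": 0,"ry": 0,"rz": 0},{"gripper": 0,"dx": 0.278,"dy": 0.042,"dz": 0.25,"rx": 0,"ry": 0,"rz": 0},{"gripper": 0,"dx": 0.278,"dy": 0.042,"dz": 0.4,"rx": 0,"ry": 0,"rz": 0},{"gripper": 0,"dx": 0.278,"dy": 0.042,"dz": 0.4,"rx": 0,"ry": 0,"rz": 0},{"gripper": 0,"dx": 0.278,"dy": 0.042,"dz": 0.4,"rx": 0,"ry": 0,"rz": 0}])

```text
clock: 8.58
ee_pos: [0.5719, 0.1365, 0.2698]
orientation: [0.659, 0.752, -0.001, -0.001]
force: [0.4, -0.7, 0.3]
gripper_width: 0.0115
grasp_force: 42.5
```

Run:
```python
from h import *
import pickle
go((.5726,.1391,.20),7.7)
o=arm.get_obs();d={n:arm.camera(n) for n in("scene","wrist")};pickle.dump((o,d),open("gap.pkl","wb"))
im=np.zeros((600,800,3),np.uint8)
s=d["scene"]["color"];im[:,:400]=cv2.resize(s[110:260,300:400],(400,600),interpolation=cv2.INTER_CUBIC)
w=d["wrist"]["color"];im[:300,400:]=cv2.resize(w,(400,300),interpolation=cv2.INTER_AREA);im[300:,400:]=cv2.resize(w[100:250,220:420],(400,300),interpolation=cv2.INTER_CUBIC)
cv2.imwrite("pics/gap.png",im)
```

```text
pose [0.5719 0.1365 0.2698] t 8.58 F [ 0.4 -0.7  0.3] w 0.0115 gf 42.5
shift [0.017 0.008 0.465] rot [-0.0011  0.0001 -0.0016]
```

View pics/gap.png

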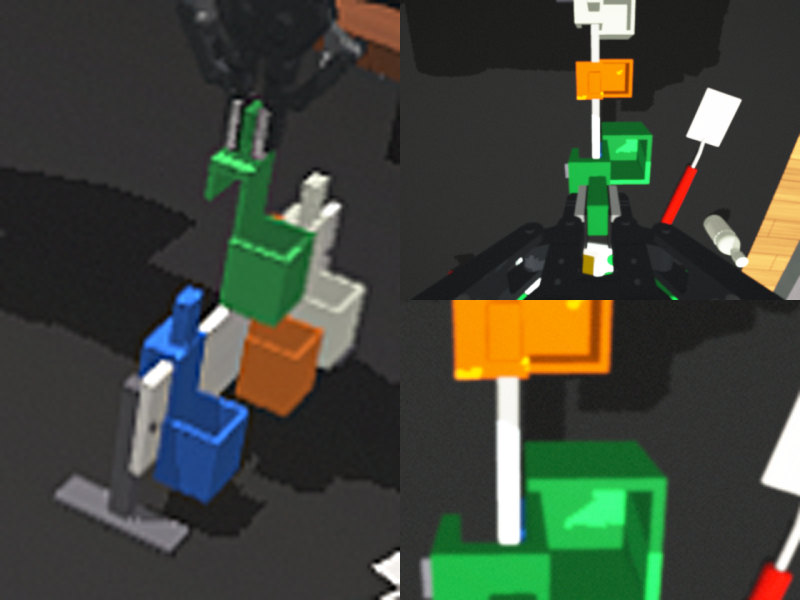

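Run:
```python
from h import *
import pickle
o,d=pickle.load(open("gap.pkl","rb"));c=d["wrist"];T=np.array(c["T_tool_cam"]);g0=c["color"].min(2)
z=o["ee_pos"][2]-.135
for r in range(142,220,9):
    w=np.where(g0[r,262:292]>130)[0]+262
    if len(w): print(r,w.min(),w.max(),onz(c,(w.mean(),r),z,T).round(4))
# orange: near cup corner and bridge near edge; front-left of blue unseen
f=lambda x,y,zz:onz(c,(220+(x-400)/2,100+(y-300)/2),o["ee_pos"][2]-zz,T).round(4)
print("orange cup near",f(610,373,.09),"bridge",f(455,380,.143),f(528,376,.143))
```

```text
142 268 279 [ 0.0462 -0.002   0.1348]
151 269 279 [ 0.0387 -0.0016  0.1348]
160 268 279 [ 0.0311 -0.002   0.1348]
169 268 279 [ 0.0233 -0.002   0.1348]
178 268 279 [ 0.0154 -0.002   0.1348]
187 268 279 [ 0.0074 -0.0021  0.1348]
196 268 279 [-0.0008 -0.0021  0.1348]
205 269 279 [-0.0091 -0.0017  0.1348]
214 269 279 [-0.0176 -0.0017  0.1348]
orange cup near [0.0454 0.0472 0.1798] bridge [ 0.0489 -0.0229  0.1268] [0.0505 0.0066 0.1268]
```

Rail parallel at tool y −2 mm (bin x ≈ +29.5, as wanted); shift 2.4 mm along, then lower.

jog_arm(series=[{"gripper": 0,"dx": 0.016,"dy": 0,"dz": 0.05,"rx": 0,"ry": 0,"rz": 0},{"gripper": 0,"dx": 0.016,"dy": 0,"dz": 0.15,"rx": 0,"ry": 0,"rz": 0},{"gripper": 0,"dx": 0.016,"dy": 0,"dz": 0.25,"rx": 0,"ry": 0,"rz": 0},{"gripper": 0,"dx": 0.016,"dy": 0,"dz": 0.35,"rx": 0,"ry": 0,"rz": 0},{"gripper": 0,"dx": 0.016,"dy": 0,"dz": 0.42,"rx": 0,"ry": 0,"rz": 0},{"gripper": 0,"dx": 0.016,"dy": 0,"dz": 0.48,"rx": 0,"ry": 0,"rz": 0},{"gripper": 0,"dx": 0.016,"dy": 0,"dz": 0.48,"rx": 0,"ry": 0,"rz": 0}])

```text
clock: 9.27
ee_pos: [0.5714, 0.1403, 0.197]
orientation: [0.659, 0.752, -0.001, -0.001]
force: [-0.5, 0.8, -0.3]
gripper_width: 0.0112
grasp_force: 42.5
```

Run:
```python
from h import *
go((.5726,.1391,.15),7.7)
o=arm.get_obs();c=arm.camera("wrist");T=np.array(c["T_tool_cam"]);g0=c["color"].min(2);z=o["ee_pos"][2]-.135
for r in range(100,200,12):
    w=np.where(g0[r,255:300]>130)[0]+255
    if len(w): print(r,w.min(),w.max(),onz(c,(w.mean(),r),z,T).round(4))
cv2.imwrite("pics/low.png",c["color"])
s=arm.camera("scene")["color"];cv2.imwrite("pics/lows.png",cv2.resize(s[110:260,300:400],(400,600),interpolation=cv2.INTER_CUBIC))
```

```text
pose [0.5714 0.1403 0.197 ] t 9.27 F [-0.5  0.8 -0.3] w 0.0112 gf 42.5
shift [-0.009  0.008  0.313] rot [-0.0008 -0.     -0.0009]
160 267 279 [ 0.0448 -0.0016  0.062 ]
172 267 280 [ 0.0372 -0.0014  0.062 ]
184 267 280 [ 0.0293 -0.0014  0.062 ]
196 268 280 [ 0.0213 -0.0011  0.062 ]
```

jog_arm(series=[{"gripper": 0,"dx": 0,"dy": 0.007,"dz": 0.04,"rx": 0,"ry": 0,"rz": 0},{"gripper": 0,"dx": 0,"dy": 0.007,"dz": 0.09,"rx": 0,"ry": 0,"rz": 0},{"gripper": 0,"dx": 0,"dy": 0.007,"dz": 0.14,"rx": 0,"ry": 0,"rz": 0},{"gripper": 0,"dx": 0,"dy": 0.007,"dz": 0.19,"rx": 0,"ry": 0,"rz": 0},{"gripper": 0,"dx": 0,"dy": 0.007,"dz": 0.23,"rx": 0,"ry": 0,"rz": 0},{"gripper": 0,"dx": 0,"dy": 0.007,"dz": 0.26,"rx": 0,"ry": 0,"rz": 0},{"gripper": 0,"dx": 0,"dy": 0.007,"dz": 0.28,"rx": 0,"ry": 0,"rz": 0},{"gripper": 0,"dx": 0,"dy": 0.007,"dz": 0.28,"rx": 0,"ry": 0,"rz": 0}])

```text
clock: 10.03
ee_pos: [0.5725, 0.1404, 0.1555]
orientation: [0.659, 0.752, -0.0, -0.0]
force: [0.3, -0.9, -1.3]
gripper_width: 0.0114
grasp_force: 42.6
```

jog_arm(series=[{"gripper": 0,"dx": 0,"dy": 0,"dz": 0.01,"rx": 0,"ry": 0,"rz": 0},{"gripper": 0,"dx": 0,"dy": 0,"dz": 0.015,"rx": 0,"ry": 0,"rz": 0},{"gripper": 0,"dx": 0,"dy": 0,"dz": 0.02,"rx": 0,"ry": 0,"rz": 0},{"gripper": 0,"dx": 0,"dy": 0,"dz": 0.02,"rx": 0,"ry": 0,"rz": 0}])

```text
clock: 10.37
ee_pos: [0.5728, 0.1405, 0.1534]
orientation: [0.659, 0.752, 0.0, 0.0]
force: [0.2, -0.0, -0.5]
gripper_width: 0.0111
grasp_force: 42.6
```

jog_arm(series=[{"gripper": 0,"dx": 0,"dy": 0,"dz": 0.007,"rx": 0,"ry": 0,"rz": 0},{"gripper": 0,"dx": 0,"dy": 0,"dz": 0.014,"rx": 0,"ry": 0,"rz": 0},{"gripper": 0,"dx": 0,"dy": 0,"dz": 0.014,"rx": 0,"ry": 0,"rz": 0}])

```text
clock: 10.62
ee_pos: [0.5727, 0.1405, 0.151]
orientation: [0.659, 0.752, -0.0, -0.0]
force: [-0.8, 0.2, -0.3]
gripper_width: 0.0113
grasp_force: 42.6
```

jog_arm(series=[{"gripper": 0,"dx": 0,"dy": 0,"dz": 0.007,"rx": 0,"ry": 0,"rz": 0},{"gripper": 0,"dx": 0,"dy": 0,"dz": 0.007,"rx": 0,"ry": 0,"rz": 0},{"gripper": 0,"dx": 0,"dy": 0,"dz": 0.007,"rx": 0,"ry": 0,"rz": 0}])

```text
clock: 10.87
ee_pos: [0.5728, 0.1405, 0.1501]
orientation: [0.659, 0.752, -0.0, -0.0]
force: [0.6, -0.1, -0.6]
gripper_width: 0.0117
grasp_force: 42.6
```

jog_arm(series=[{"gripper": 0,"dx": 0,"dy": 0,"dz": 0.007,"rx": 0,"ry": 0,"rz": 0},{"gripper": 0,"dx": 0,"dy": 0,"dz": 0.007,"rx": 0,"ry": 0,"rz": 0},{"gripper": 0,"dx": 0,"dy": 0,"dz": 0.007,"rx": 0,"ry": 0,"rz": 0}])

```text
clock: 11.12
ee_pos: [0.5729, 0.1405, 0.1492]
orientation: [0.659, 0.752, 0.0, 0.0]
force: [0.4, -0.3, -0.0]
gripper_width: 0.0111
grasp_force: 42.8
```

jog_arm(series=[{"gripper": 0,"dx": 0,"dy": 0,"dz": 0.007,"rx": 0,"ry": 0,"rz": 0},{"gripper": 0,"dx": 0,"dy": 0,"dz": 0.007,"rx": 0,"ry": 0,"rz": 0},{"gripper": 0,"dx": 0,"dy": 0,"dz": 0.007,"rx": 0,"ry": 0,"rz": 0}])

```text
clock: 11.37
ee_pos: [0.5729, 0.1405, 0.1492]
orientation: [0.659, 0.752, 0.001, 0.001]
force: [-2.4, -0.1, 8.8]
gripper_width: 0.0114
grasp_force: 44.0
```

Contact at the expected height (8.8 N up, z 0.149 vs 0.150 expected): the hook rests on the rail. Release gently.

jog_arm(series=[{"gripper": 0.16,"dx": 0,"dy": 0,"dz": 0,"rx": 0,"ry": 0,"rz": 0},{"gripper": 0.2,"dx": 0,"dy": 0,"dz": 0,"rx": 0,"ry": 0,"rz": 0},{"gripper": 0.25,"dx": 0,"dy": 0,"dz": 0,"rx": 0,"ry": 0,"rz": 0},{"gripper": 0.35,"dx": 0,"dy": 0,"dz": 0,"rx": 0,"ry": 0,"rz": 0},{"gripper": 0.45,"dx": 0,"dy": 0,"dz": 0,"rx": 0,"ry": 0,"rz": 0},{"gripper": 0.5,"dx": 0,"dy": 0,"dz": 0,"rx": 0,"ry": 0,"rz": 0},{"gripper": 0.5,"dx": 0,"dy": 0,"dz": 0,"rx": 0,"ry": 0,"rz": 0}], squeeze=20)

```text
clock: 11.95
ee_pos: [0.5728, 0.1405, 0.1479]
orientation: [0.659, 0.752, -0.0, -0.0]
force: [-0.2, 0.4, 0.9]
gripper_width: 0.0427
grasp_force: 0.0
```

jog_arm(series=[{"gripper": 0.5,"dx": 0,"dy": 0,"dz": -0.05,"rx": 0,"ry": 0,"rz": 0},{"gripper": 0.5,"dx": 0,"dy": 0,"dz": -0.15,"rx": 0,"ry": 0,"rz": 0},{"gripper": 0.5,"dx": 0,"dy": 0,"dz": -0.3,"rx": 0,"ry": 0,"rz": 0},{"gripper": 0.5,"dx": 0,"dy": 0,"dz": -0.5,"rx": 0,"ry": 0,"rz": 0},{"gripper": 0.5,"dx": 0,"dy": 0,"dz": -0.7,"rx": 0,"ry": 0,"rz": 0},{"gripper": 0.5,"dx": 0,"dy": 0,"dz": -0.9,"rx": 0,"ry": 0,"rz": 0},{"gripper": 0.5,"dx": 0,"dy": 0,"dz": -0.9,"rx": 0,"ry": 0,"rz": 0},{"gripper": 0.5,"dx": 0,"dy": 0,"dz": -0.9,"rx": 0,"ry": 0,"rz": 0}])

```text
clock: 12.62
ee_pos: [0.5734, 0.1406, 0.2853]
orientation: [0.659, 0.752, 0.001, 0.001]
force: [-0.2, -0.6, -0.2]
gripper_width: 0.0426
grasp_force: 0.0
```

Run:
```python
from h import *
o=arm.get_obs();w=arm.camera("wrist")["color"];s=arm.camera("scene")["color"]
im=np.zeros((600,800,3),np.uint8);im[:,:400]=cv2.resize(s[110:260,300:400],(400,600),interpolation=cv2.INTER_CUBIC)
im[:300,400:]=cv2.resize(w,(400,300),interpolation=cv2.INTER_AREA);im[300:,400:]=cv2.resize(w[100:250,200:400],(400,300),interpolation=cv2.INTER_CUBIC)
cv2.imwrite("pics/end.png",im);print(o["force"],o["ee_pos"],o["gripper_width"])
```

```text
[-0.22899387 -0.57611172 -0.24686044] [0.57342237 0.14058023 0.28528376] 0.04256335046496348
```

View pics/end.png

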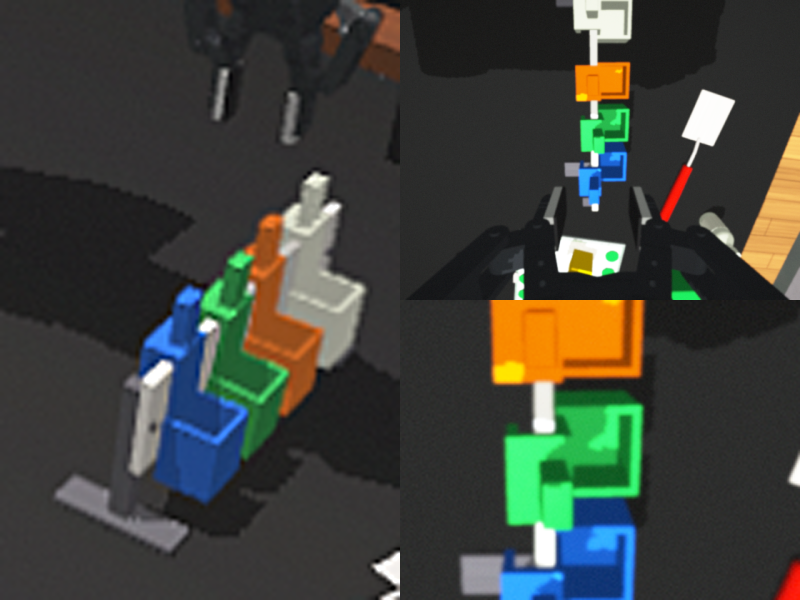

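The green bin hangs level on the rail between blue and orange, facing the same way, with gaps on both sides (wrist crop: green cup (600,450), orange edge (640,378), blue rim (600,535)). Neighbours are unmoved and the gripper is clear.

```bash
python3 -c "
from station import arm
print(arm.job_done())"
```

```text
the job is handed in; nothing more can be done
None
```

The green bin now hangs on the rail between the blue and orange bins, facing the same way. I let go only after its hook touched the rail, the neighbours look undisturbed in the last pictures, and I handed the job in about 13 s into the 45 s limit; no verdict came back.

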